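Rack syringes in order of plunger position

TASK

Lay the four capped syringes into the notches of the rack, one to each pair of notches, in order of how far their plungers are drawn out: the one pushed fully home at the end with the blue disc, the one drawn out farthest at the end with the wooden disc. Each lies across both combs, roughly centred, with its plunger to the rack's front, towards the robot, and its blue cap away; leave the plungers as they are set.

Things in the scene. Friction and masses are not known exactly. Their poses are not given: they have to be found in the camera images.
- rack: Fixed grey plate 110 (x) x 300 (y) x 6 mm with two white combs at x = -32, +32 mm, 12 mm thick, tops 32 mm up. Each has four 45-degree V notches at y = -90, -30, 30, 90 mm, 40 mm wide at the top; a pair carries one syringe along x, its axis then 27 mm above the bench. 52 mm free between combs. Origin: plate centre, on the bench; x away from the robot, front edge at -x; z up.
- blue_token: Blue disc, 25 mm across, 5 mm thick, fixed on one end of the rack's plate, 133 mm from its centre: at the +y or the -y end (a brown wooden disc, 25 mm across, 12 mm high, is at the other end). Origin: centre of its underside.
- syringe_a: Loose syringe, about 60 g, lying: clear barrel 21 mm thick, 100 mm long; 16 mm blue cap at +x; flange 34 mm wide at -x end, behind it a white plunger with 18 mm thumb disc. All alike but the plunger: this one's is pushed home. Origin: on the barrel axis at mid-length, 10.5 mm above the bench; x points to the cap. Grip across the barrel near the middle.
- plunger_a (a joint): How far the plunger of syringe_a is drawn out, in m: 0 is fully home, 0.058 the end of its travel; grows as the thumb disc moves to -x, away from the barrel (the disc's rear face is 66 mm plus this value behind the syringe's origin). At the start 1 to 4 mm. Held by about 1.5 N of friction.
- syringe_b: Loose syringe, about 60 g, lying: clear barrel 21 mm thick, 100 mm long; 16 mm blue cap at +x; flange 34 mm wide at -x end, behind it a white plunger with 18 mm thumb disc. All alike but the plunger: this one's is drawn out about a third. Origin: on the barrel axis at mid-length, 10.5 mm above the bench; x points to the cap. Grip across the barrel near the middle.
- plunger_b (a joint): How far the plunger of syringe_b is drawn out, in m: 0 is fully home, 0.058 the end of its travel; grows as the thumb disc moves to -x, away from the barrel (the disc's rear face is 66 mm plus this value behind the syringe's origin). At the start 17 to 20 mm. Held by about 1.5 N of friction.
- syringe_c: Loose syringe, about 60 g, lying: clear barrel 21 mm thick, 100 mm long; 16 mm blue cap at +x; flange 34 mm wide at -x end, behind it a white plunger with 18 mm thumb disc. All alike but the plunger: this one's is drawn out nearly two thirds. Origin: on the barrel axis at mid-length, 10.5 mm above the bench; x points to the cap. Grip across the barrel near the middle.
- plunger_c (a joint): How far the plunger of syringe_c is drawn out, in m: 0 is fully home, 0.058 the end of its travel; grows as the thumb disc moves to -x, away from the barrel (the disc's rear face is 66 mm plus this value behind the syringe's origin). At the start 34 to 37 mm. Held by about 1.5 N of friction.
- syringe_d: Loose syringe, about 60 g, lying: clear barrel 21 mm thick, 100 mm long; 16 mm blue cap at +x; flange 34 mm wide at -x end, behind it a white plunger with 18 mm thumb disc. All alike but the plunger: this one's is drawn out the farthest. Origin: on the barrel axis at mid-length, 10.5 mm above the bench; x points to the cap. Grip across the barrel near the middle.
- plunger_d (a joint): How far the plunger of syringe_d is drawn out, in m: 0 is fully home, 0.058 the end of its travel; grows as the thumb disc moves to -x, away from the barrel (the disc's rear face is 66 mm plus this value behind the syringe's origin). At the start 51 to 54 mm. Held by about 1.5 N of friction.
Not all that is in view belongs to the job. What is shaped like the syringe_c but yellow is not meant.

How it is judged:
By the outcome, as a careful person would: the job done as asked, in the order asked, and still so for the second after the job is handed in, with the robot touching nothing.
It also fails if it takes over 112 s, if anything falls off the work surface, if the arm or the gripper's body presses on something with over 40 N, if the wrist force passes 120 N, or if a joint passes its speed limit or range.

ROBOT

A 6-joint arm with a two-finger parallel gripper is mounted at the origin on a cart in front of the work surface, level with it; the furniture and walls round the work are solid. World frame = base frame: x ahead of the robot, y to its left, z up, the work surface at z = 0. Lengths are in m, angles in rad, forces in N, time in s.
With the tool pointing down it reaches from about 0.3 to 0.775 m from the base axis. Payload 14.6 kg.
Tool frame: the origin (TCP) lies on the centre line of the jaws, within the pads' length; the fingertips stand 19 mm ahead of it and the grasp point (between the pads) is the TCP; z points along the fingers, y is the line along which they close (so a half turn about z gives the same grasp; the last joint's range is limited). The gripper opens to 85 mm and grips with 20 to 120 N. Pads are 22 mm wide; open, the fingers measure 114 mm over their backs; the gripper's body (76 mm by 85 mm) begins 54 mm behind the grasp point. The pads swing forward as they close: fully open they stand 13 mm farther back than shut.
Start: joints at [-1.256, 0.3, 1.521, -0, 1.321, -0.067], TCP at [0.205, -0.51, 0.25] pointing down, gripper open.
Joint ranges: [-3.03, 3.03], [-0.79, 2.21], [0.23, 2.52], [-1.04, 4.18], [0, 3.07], [-2.55, 2.55]. Speed limits (rad/s): [2.22, 2.22, 2.57, 3.14, 3.14, 3.14].

INTERFACE

Orientations are given as a unit quaternion [x, y, z, w].
In Python, from workcell import arm, grab_frame, camera_info gives the robot as it stands. The module is installed in compiled form; this text tells all that it offers.
- The arm moves only by the tool apply_moves, never from a script. Its argument "moves" is a list of rows, each an object of numbers: "tx", "ty", "tz": the shift along the tool's x, y, z in cm; "rx", "ry", "rz": the turn, a rotation vector about the tool's x, y, z in degrees; "hand": the closure, from -1 (fully open) to 1 (shut). A call has 1 to 20 rows; each row is the pose to reach, as a shift and turn from the pose commanded when the call began, along the tool's axes at that moment; what a row does not reach only later rows make up. A row lasts 1/10 s, in which the tool goes at most 50 mm and 8.59 degrees, less where a joint would pass 70% of its speed; a pose out of reach is approached as far as the arm can. A call with a gripper value outside its range is refused whole. The fingers move at their own pace and stop on an object; "force" is the grip in N (left out, the last holds). Time passes only in rows, so rows that repeat a pose let the fingers close. It gives the time, the measured TCP pose, the force, the opening and the grip force at its end, in the units of the state.
- arm.read_state(): the state, without advancing time (a new reading comes with each control period).
- grab_frame(name): name is "side" or "top"; returns the picture (384x512x3 uint8, blue, green, red); there is no depth.
- camera_info(name): a dict with "K" (3x3 intrinsics, pixels), "distortion" ([k1, k2, p1, p2, k3] as OpenCV has them; the pictures are not rectified), "camera_from_world" (4x4, takes a point from world to camera coordinates). Camera axes: x right, y down, z forward; pixel columns grow to the right and rows downward; lengths in m; the calibration is good to about 2 mm. A picture is of the moment at which its call begins. camera_info takes no time and is no camera call.
- arm.job_done(): hands the job in; it is judged then, once.
The state is a dict: "time": time; "q": joint angles; "joint_vel": joint speeds; "effort": joint torques, N m; "position": TCP position; "tool_rot": TCP orientation; "ft_force": force on the tool from outside, world axes, zero at the start; "ft_torque": the same for the moment, N m; "gripper_width": finger opening in m; "gripper_force": force on a finger pad.
Only numpy, scipy, OpenCV 4.12 (cv2) and the standard library are available. Lean on these libraries where they do the work, as an engineer would, in place of code of your own. Each camera call takes 0.05 s, during which the arm holds its last target. There are 200 camera calls.

## Working session

There is one attempt and no reset: what is moved stays moved. The work goes in short steps, Python scripts to look and compute and a tool call to move; the robot and the scene stay as the last step left them, time stands still between calls to the robot, and variables do not carry over. Pictures are saved under pics/ and viewed, at most 14 in all, crops included, and the job is handed in when it is done.

Besides the shell and the picture viewer there is one more tool, called after "Request:" by a JSON object that holds its "api" and its "payload". apply_moves: Moves the arm, as the interface text tells. Its arguments: {"type":"object","properties":{"moves":{"type":"array"},"force":{"type":"number"}},"required":["moves"]}

```bash
mkdir -p pics; ls
python3 - <<'E'
from workcell import arm, grab_frame, camera_info
import cv2, numpy as np
for n in ("top","side"):
    cv2.imwrite(f"pics/{n}0.png", cv2.resize(grab_frame(n),(768,576),interpolation=cv2.INTER_CUBIC))
    c=camera_info(n); print(n,np.array(c["K"]).round(1).tolist(),c["distortion"],np.array(c["camera_from_world"]).round(3).tolist())
s=arm.read_state(); print(s["time"],s["position"],s["tool_rot"])
E
```

```text
pics
top [[421.6, 0.0, 260.0], [0.0, 421.6, 184.4], [0.0, 0.0, 1.0]] [-0.14411934  0.          0.          0.          0.        ] [[-0.006, -1.0, 0.004, 0.002], [-0.998, 0.006, -0.056, 0.508], [0.056, -0.004, -0.998, 1.119], [0.0, 0.0, 0.0, 1.0]]
side [[474.0, 0.0, 255.6], [0.0, 474.0, 194.7], [0.0, 0.0, 1.0]] [-0.04695935  0.          0.          0.          0.        ] [[0.999, 0.038, -0.002, -0.524], [0.017, -0.494, -0.869, 0.013], [-0.034, 0.869, -0.494, 1.559], [0.0, 0.0, 0.0, 1.0]]
0.1 [ 0.20485829 -0.51020754  0.24976581] [ 9.81833884e-01  1.89741726e-01 -8.10458960e-05 -5.43518291e-04]
```

View pics/top0.png

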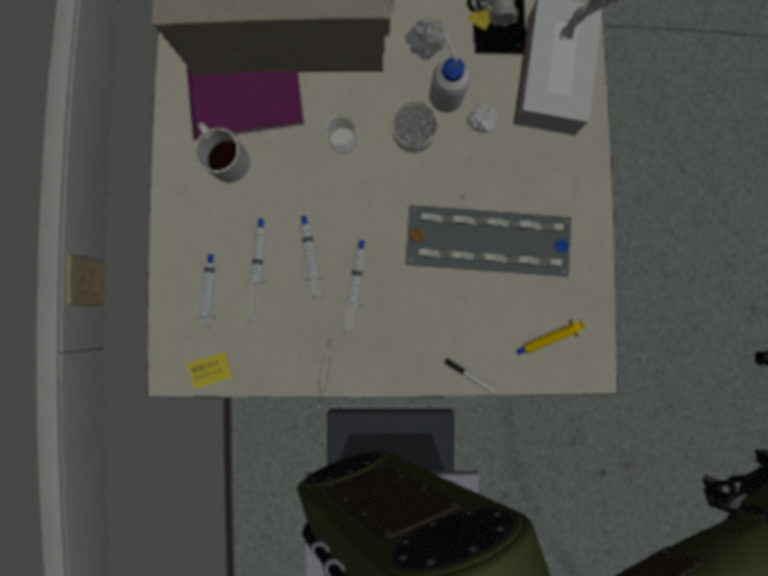

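View pics/side0.png

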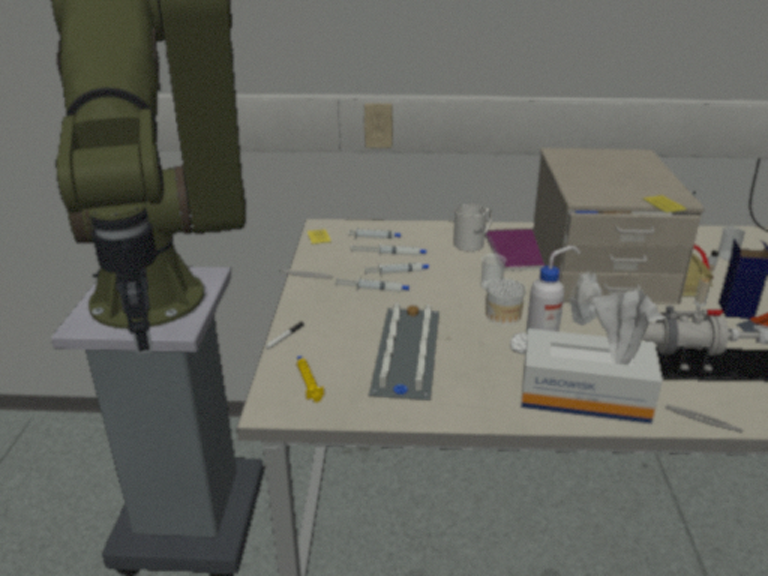

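The top view shows four syringes (caps at about 210,258; 261,222; 304,219; 361,243 in the 768-px picture). The rack is at 410–570, 207–275, with the blue disc at its right (-y) end (561,246) and the wooden disc at (416,234). Next I zoom in.

```bash
cat > h.py <<'E'
import numpy as np, cv2
from workcell import arm, grab_frame, camera_info
def world(px,z,cam="top"):
    "distorted pixels -> world points on the plane at height z"
    c=camera_info(cam); T=np.array(c["camera_from_world"]); R,t=T[:3,:3],T[:3,3]
    u=cv2.undistortPoints(np.array(px,float).reshape(-1,1,2),np.array(c["K"]),np.array(c["distortion"])).reshape(-1,2)
    d=np.c_[u,np.ones(len(u))]@R; o=-R.T@t
    return o+d*((z-o[2])/d[:,2])[:,None]
def crop(img,x,y,w,h,s,name):
    cv2.imwrite(f"pics/{name}.png",cv2.resize(img[y:y+h,x:x+w],None,fx=s,fy=s,interpolation=cv2.INTER_CUBIC))
E
python3 - <<'E'
from h import *
f=np.mean([grab_frame("top") for _ in range(4)],0)
f=np.clip(f*1.3,0,255).astype(np.uint8); cv2.imwrite("pics/raw.png",f)
crop(f,125,138,133,90,6,"syr"); crop(f,262,130,128,60,6,"rack")
b=cv2.inRange(cv2.cvtColor(f,cv2.COLOR_BGR2HSV),(105,120,50),(130,255,255))
n,l,st,ce=cv2.connectedComponentsWithStats(b)
for i in range(1,n):
    if st[i,4]>5: print(st[i,4],ce[i].round(2),world([ce[i]],.0105)[0].round(4))
E
```

```text
143 [301.68  46.28] [ 0.8946 -0.12    0.0105]
10 [202.3 146.1] [0.6134 0.1554 0.0105]
10 [173.5 148. ] [0.6089 0.2344 0.0105]
62 [374.05 163.48] [ 0.5636 -0.3136  0.0105]
8 [240.5 162.5] [0.5678 0.0514 0.0105]
13 [140. 172.] [0.544  0.3266 0.0105]
12 [346.83 233.33] [ 0.3742 -0.2349  0.0105]
```

View pics/syr.png

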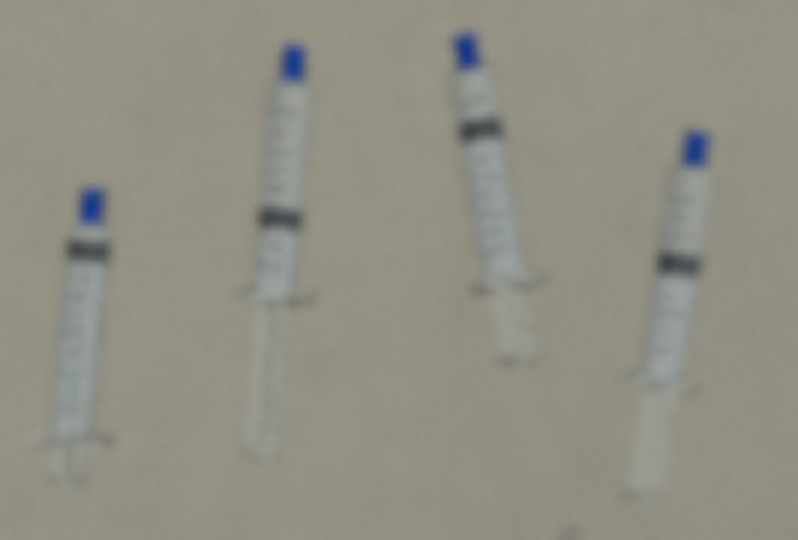

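View pics/rack.png

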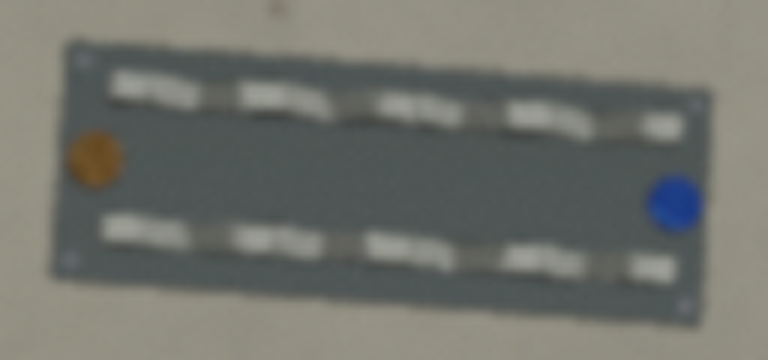

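Ordering by stopper position: leftmost = a (home), third = b, fourth = c, second = d. The blue disc is at -y, so the order from -y to +y is a, b, c, d. Next I compute the poses.

```bash
cat >> h.py <<'E'
from scipy.spatial.transform import Rotation as Ro
def full(p,x0,y0,s=6): return (np.array(p,float)+.5)/s-.5+[x0,y0]
def go(x,y,z,yaw):
    "move from the present pose, in row units"
    s=arm.read_state(); R=Ro.from_quat(s["tool_rot"])
    t=R.inv().apply(np.array([x,y,z])-s["position"])*100
    G=Ro.from_euler("z",yaw,degrees=True)*Ro.from_quat([1,0,0,0])
    r=(R.inv()*G).as_rotvec(degrees=True)
    print("t cm",t.round(2),"r deg",r.round(1),"at",s["position"].round(4),"t",round(s["time"],2))
E
python3 - <<'E'
from h import *
C=world(full([(72,42),(712,90),(697,325),(52,280)],262,130),.006)[:,:2]
print("plate sides",[np.linalg.norm(C[i]-C[(i+1)%4]).round(4) for i in range(4)])
D=world(full([(96,160)],262,130),.012)[0,:2]; B=world(full([(675,203)],262,130),.005)[0,:2]
c=C.mean(0); c2=(D+B)/2
v=(C[0]+C[3]-C[1]-C[2]); v/=np.linalg.norm(v); w=(D-B)/np.linalg.norm(D-B)
print("centre",c,c2,"yaw",np.degrees(np.arctan2(-v[0],v[1])),np.degrees(np.arctan2(-w[0],w[1])),np.linalg.norm(D-B))
S=dict(a=[(92,207),(76,440),(68,482)],b=[(467,52),(508,285),(517,360)],c=[(696,149),(664,380),(645,494)],d=[(293,62),(277,298),(260,452)])
for k,p in S.items():
    P=world(full(p,125,138),.0105)[:,:2]; e=P[0]-P[2]; e/=np.linalg.norm(e)
    print(k,"cap-fl",np.linalg.norm(P[0]-P[1]).round(4),"fl-th",np.linalg.norm(P[2]-P[1]).round(4),"origin",(P[1]+.05*e).round(4),"yaw",np.degrees(np.arctan2(e[1],e[0])).round(1))
go(.5,.3,.12,0)
E
```

```text
plate sides [np.float64(0.2958), np.float64(0.1088), np.float64(0.2958), np.float64(0.1091)]
centre [ 0.57351499 -0.18138638] [ 0.57421813 -0.18212361] yaw -4.309027583478582 -4.223310242185327 0.2669250554476525
a cap-fl 0.1061 fl-th 0.0194 origin [0.4876 0.3293] yaw -4.6
b cap-fl 0.1076 fl-th 0.034 origin [0.5564 0.1442] yaw 9.3
c cap-fl 0.1051 fl-th 0.0518 origin [0.5134 0.0585] yaw -8.6
d cap-fl 0.1076 fl-th 0.0699 origin [0.5516 0.2372] yaw -4.5
t cm [ 57.58 -64.2   13.04] r deg [-0.   0.  21.9] at [ 0.2049 -0.5103  0.2501] t 0.3
```

```bash
python3 -c "
from h import *
go(.5134,.0585,.12,-8.6)"
```

```text
t cm [ 49.82 -41.29  13.03] r deg [-0.   0.  30.5] at [ 0.2049 -0.5103  0.2501] t 0.3
```

Request:
{"api": "apply_moves", "payload": {"moves": [{"tx":49.82,"ty":-41.29,"tz":13.03,"rz":30.5,"hand":0},{"tx":49.82,"ty":-41.29,"tz":13.03,"rz":30.5,"hand":0},{"tx":49.82,"ty":-41.29,"tz":13.03,"rz":30.5,"hand":0},{"tx":49.82,"ty":-41.29,"tz":13.03,"rz":30.5,"hand":0},{"tx":49.82,"ty":-41.29,"tz":13.03,"rz":30.5,"hand":0},{"tx":49.82,"ty":-41.29,"tz":13.03,"rz":30.5,"hand":0},{"tx":49.82,"ty":-41.29,"tz":13.03,"rz":30.5,"hand":0},{"tx":49.82,"ty":-41.29,"tz":13.03,"rz":30.5,"hand":0},{"tx":49.82,"ty":-41.29,"tz":13.03,"rz":30.5,"hand":0},{"tx":49.82,"ty":-41.29,"tz":13.03,"rz":30.5,"hand":0},{"tx":49.82,"ty":-41.29,"tz":13.03,"rz":30.5,"hand":0},{"tx":49.82,"ty":-41.29,"tz":13.03,"rz":30.5,"hand":0},{"tx":49.82,"ty":-41.29,"tz":13.03,"rz":30.5,"hand":0},{"tx":49.82,"ty":-41.29,"tz":13.03,"rz":30.5,"hand":0},{"tx":49.82,"ty":-41.29,"tz":13.03,"rz":30.5,"hand":0},{"tx":49.82,"ty":-41.29,"tz":13.03,"rz":30.5,"hand":0},{"tx":49.82,"ty":-41.29,"tz":13.03,"rz":30.5,"hand":0},{"tx":49.82,"ty":-41.29,"tz":13.03,"rz":30.5,"hand":0}], "force": 25}}

```text
invalid input at $.moves[0]: expected keys tx, ty, tz, rx, ry, rz, hand
```

Request:
{"api": "apply_moves", "payload": {"moves": [{"tx":49.82,"ty":-41.29,"tz":13.03,"rx":0,"ry":0,"rz":30.5,"hand":0},{"tx":49.82,"ty":-41.29,"tz":13.03,"rx":0,"ry":0,"rz":30.5,"hand":0},{"tx":49.82,"ty":-41.29,"tz":13.03,"rx":0,"ry":0,"rz":30.5,"hand":0},{"tx":49.82,"ty":-41.29,"tz":13.03,"rx":0,"ry":0,"rz":30.5,"hand":0},{"tx":49.82,"ty":-41.29,"tz":13.03,"rx":0,"ry":0,"rz":30.5,"hand":0},{"tx":49.82,"ty":-41.29,"tz":13.03,"rx":0,"ry":0,"rz":30.5,"hand":0},{"tx":49.82,"ty":-41.29,"tz":13.03,"rx":0,"ry":0,"rz":30.5,"hand":0},{"tx":49.82,"ty":-41.29,"tz":13.03,"rx":0,"ry":0,"rz":30.5,"hand":0},{"tx":49.82,"ty":-41.29,"tz":13.03,"rx":0,"ry":0,"rz":30.5,"hand":0},{"tx":49.82,"ty":-41.29,"tz":13.03,"rx":0,"ry":0,"rz":30.5,"hand":0},{"tx":49.82,"ty":-41.29,"tz":13.03,"rx":0,"ry":0,"rz":30.5,"hand":0},{"tx":49.82,"ty":-41.29,"tz":13.03,"rx":0,"ry":0,"rz":30.5,"hand":0},{"tx":49.82,"ty":-41.29,"tz":13.03,"rx":0,"ry":0,"rz":30.5,"hand":0},{"tx":49.82,"ty":-41.29,"tz":13.03,"rx":0,"ry":0,"rz":30.5,"hand":0},{"tx":49.82,"ty":-41.29,"tz":13.03,"rx":0,"ry":0,"rz":30.5,"hand":0},{"tx":49.82,"ty":-41.29,"tz":13.03,"rx":0,"ry":0,"rz":30.5,"hand":0},{"tx":49.82,"ty":-41.29,"tz":13.03,"rx":0,"ry":0,"rz":30.5,"hand":0}], "force": 25}}

```text
time: 2.0
position: [0.5131, 0.0572, 0.1204]
tool_rot: [0.997, -0.076, 0.0, 0.0]
ft_force: [0.9, 0.4, -0.2]
gripper_width: 0.0427
gripper_force: 0.0
```

```bash
python3 -c "
from h import *
go(.5134,.0585,.022,-8.6)"
```

```text
t cm [ 0.   -0.13  9.84] r deg [ 0.  -0.  -0.1] at [0.5131 0.0572 0.1204] t 2.0
```

Request:
{"api": "apply_moves", "payload": {"moves": [{"tx":0,"ty":0,"tz":4,"rx":0,"ry":0,"rz":0,"hand":0},{"tx":0,"ty":0,"tz":7,"rx":0,"ry":0,"rz":0,"hand":0},{"tx":0,"ty":0,"tz":9,"rx":0,"ry":0,"rz":0,"hand":0},{"tx":0,"ty":0,"tz":9.8,"rx":0,"ry":0,"rz":0,"hand":0},{"tx":0,"ty":0,"tz":9.8,"rx":0,"ry":0,"rz":0,"hand":0},{"tx":0,"ty":0,"tz":9.8,"rx":0,"ry":0,"rz":0,"hand":1},{"tx":0,"ty":0,"tz":9.8,"rx":0,"ry":0,"rz":0,"hand":1},{"tx":0,"ty":0,"tz":9.8,"rx":0,"ry":0,"rz":0,"hand":1},{"tx":0,"ty":0,"tz":9.8,"rx":0,"ry":0,"rz":0,"hand":1},{"tx":0,"ty":0,"tz":9.8,"rx":0,"ry":0,"rz":0,"hand":1},{"tx":0,"ty":0,"tz":9.8,"rx":0,"ry":0,"rz":0,"hand":1}]}}

```text
time: 3.1
position: [0.5141, 0.0583, 0.0234]
tool_rot: [0.997, -0.075, 0.001, -0.0]
ft_force: [-1.8, -2.4, 7.8]
gripper_width: 0.0194
gripper_force: 25.1
```

```bash
python3 -c "
from h import *
s=arm.read_state();print(s['ft_force'],s['gripper_width'])
go(.5763,-.1521,.12,-4.3)"
```

```text
[-1.76812972 -2.44428597  7.84856206] 0.019397319081776256
t cm [ 9.32 19.86 -9.65] r deg [-0.  -0.1 -4.3] at [0.5141 0.0583 0.0234] t 3.1
```

Request:
{"api": "apply_moves", "payload": {"moves": [{"tx":0,"ty":0,"tz":-1,"rx":0,"ry":0,"rz":0,"hand":1},{"tx":0,"ty":0,"tz":-3,"rx":0,"ry":0,"rz":0,"hand":1},{"tx":0,"ty":0,"tz":-6,"rx":0,"ry":0,"rz":0,"hand":1},{"tx":0,"ty":0,"tz":-9.8,"rx":0,"ry":0,"rz":0,"hand":1},{"tx":0,"ty":0,"tz":-9.8,"rx":0,"ry":0,"rz":0,"hand":1},{"tx":0,"ty":0,"tz":-9.8,"rx":0,"ry":0,"rz":0,"hand":1}]}}

```text
time: 3.7
position: [0.5136, 0.0585, 0.1211]
tool_rot: [0.997, -0.075, 0.001, -0.0]
ft_force: [1.0, 0.4, -1.4]
gripper_width: 0.0196
gripper_force: 24.7
```

```bash
python3 -c "
from h import *
go(.5763,-.1521,.12,-4.3)
s=arm.read_state();print(s['ft_force'],s['gripper_width'])
f=np.clip(grab_frame('side')*1.3,0,255).astype(np.uint8)
crop(f,180,100,140,100,5.7,'lift1')"
```

```text
t cm [ 9.35 19.88  0.12] r deg [-0.  -0.1 -4.3] at [0.5136 0.0585 0.1211] t 3.7
[ 1.03060036  0.43069766 -1.4267032 ] 0.019617137363482286
```

View pics/lift1.png

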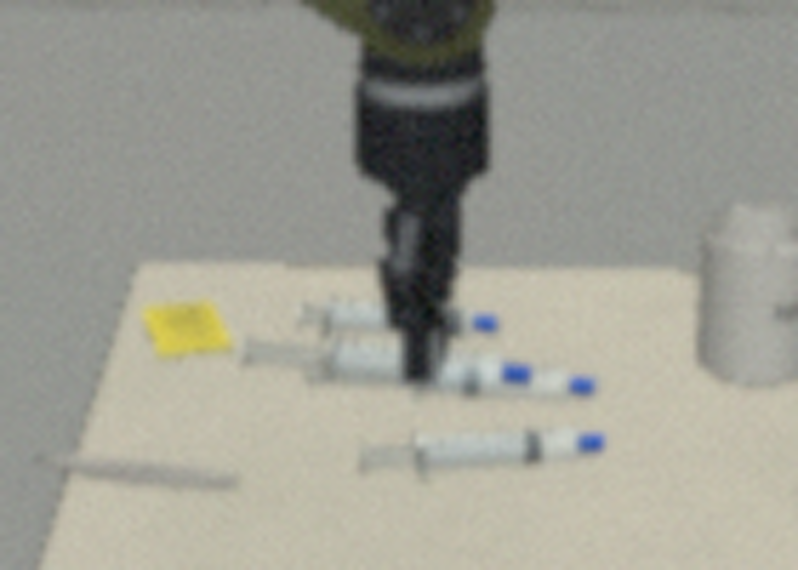

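```bash
python3 -c "
from h import *
P=world(full([(516,373),(326,365),(245,352)],180,100,5.7),.108,'side');print(P.round(4))
f=np.clip(grab_frame('top')*1.3,0,255).astype(np.uint8)
b=cv2.inRange(cv2.cvtColor(f,cv2.COLOR_BGR2HSV),(105,120,50),(130,255,255))
n,l,st,ce=cv2.connectedComponentsWithStats(b)
for i in range(1,n):
    if st[i,4]>5: print(st[i,4],ce[i].round(2),world([ce[i]],.108)[0].round(4))
"
```

```text
[[0.5693 0.0506 0.108 ]
 [0.461  0.0572 0.108 ]
 [0.4131 0.0727 0.108 ]]
141 [301.67  46.24] [ 0.856  -0.1094  0.108 ]
9 [202.44 146.22] [0.5985 0.142  0.108 ]
10 [173.5 148. ] [0.5948 0.2146 0.108 ]
60 [374.  163.5] [ 0.5533 -0.2862  0.108 ]
13 [140. 172.] [0.5354 0.2989 0.108 ]
12 [346.83 233.33] [ 0.3802 -0.2145  0.108 ]
```

Request:
{"api": "apply_moves", "payload": {"moves": [{"tx":9.35,"ty":19.9,"tz":0,"rx":0,"ry":0,"rz":-4.3,"hand":1},{"tx":9.35,"ty":19.9,"tz":0,"rx":0,"ry":0,"rz":-4.3,"hand":1},{"tx":9.35,"ty":19.9,"tz":0,"rx":0,"ry":0,"rz":-4.3,"hand":1},{"tx":9.35,"ty":19.9,"tz":0,"rx":0,"ry":0,"rz":-4.3,"hand":1},{"tx":9.35,"ty":19.9,"tz":0,"rx":0,"ry":0,"rz":-4.3,"hand":1},{"tx":9.35,"ty":19.9,"tz":0,"rx":0,"ry":0,"rz":-4.3,"hand":1},{"tx":9.35,"ty":19.9,"tz":0,"rx":0,"ry":0,"rz":-4.3,"hand":1},{"tx":9.35,"ty":19.9,"tz":2,"rx":0,"ry":0,"rz":-4.3,"hand":1},{"tx":9.35,"ty":19.9,"tz":4,"rx":0,"ry":0,"rz":-4.3,"hand":1},{"tx":9.35,"ty":19.9,"tz":4,"rx":0,"ry":0,"rz":-4.3,"hand":1},{"tx":9.35,"ty":19.9,"tz":4,"rx":0,"ry":0,"rz":-4.3,"hand":1}]}}

```text
time: 4.9
position: [0.5759, -0.1514, 0.0802]
tool_rot: [0.999, -0.037, -0.0, -0.0]
ft_force: [0.6, 0.1, 0.1]
gripper_width: 0.02
gripper_force: 24.7
```

```bash
python3 -c "
from h import *
go(.5763,-.1521,.04,-4.3)
f=np.clip(grab_frame('side')*1.3,0,255).astype(np.uint8)
crop(f,180,170,140,100,5.7,'pl1')
f=np.clip(grab_frame('top')*1.3,0,255).astype(np.uint8)
crop(f,262,110,128,90,6,'pl1t')"
```

```text
t cm [0.05 0.07 4.02] r deg [-0.  0.  0.] at [ 0.5759 -0.1514  0.0802] t 4.9
```

View pics/pl1.png

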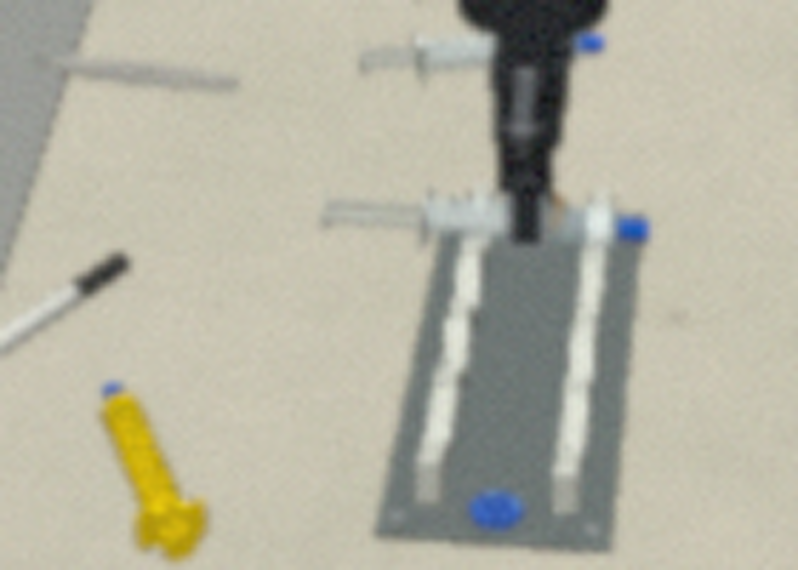

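The syringe is level over the rack, at about (330–650, 215), with its cap at (632,230) away from the robot. Now I lower it.

Request:
{"api": "apply_moves", "payload": {"moves": [{"tx":0,"ty":0,"tz":2,"rx":0,"ry":0,"rz":0,"hand":1},{"tx":0,"ty":0,"tz":3.2,"rx":0,"ry":0,"rz":0,"hand":1},{"tx":0,"ty":0,"tz":3.8,"rx":0,"ry":0,"rz":0,"hand":1},{"tx":0,"ty":0,"tz":3.8,"rx":0,"ry":0,"rz":0,"hand":1},{"tx":0,"ty":0,"tz":3.8,"rx":0,"ry":0,"rz":0,"hand":1}]}}

```text
time: 5.5
position: [0.5763, -0.1524, 0.0426]
tool_rot: [0.999, -0.038, 0.0, 0.0]
ft_force: [-0.0, -0.3, -0.2]
gripper_width: 0.0197
gripper_force: 24.8
```

Request:
{"api": "apply_moves", "payload": {"moves": [{"tx":0,"ty":0,"tz":0.15,"rx":0,"ry":0,"rz":0,"hand":1},{"tx":0,"ty":0,"tz":0.3,"rx":0,"ry":0,"rz":0,"hand":1},{"tx":0,"ty":0,"tz":0.3,"rx":0,"ry":0,"rz":0,"hand":1},{"tx":0,"ty":0,"tz":0.3,"rx":0,"ry":0,"rz":0,"hand":1}]}}

```text
time: 5.9
position: [0.5766, -0.1522, 0.0405]
tool_rot: [0.999, -0.038, 0.001, 0.0]
ft_force: [-3.7, 3.2, 11.3]
gripper_width: 0.0198
gripper_force: 25.8
```

Request:
{"api": "apply_moves", "payload": {"moves": [{"tx":0,"ty":0,"tz":-0.1,"rx":0,"ry":0,"rz":0,"hand":0.1},{"tx":0,"ty":0,"tz":-0.1,"rx":0,"ry":0,"rz":0,"hand":0.1},{"tx":0,"ty":0,"tz":-0.1,"rx":0,"ry":0,"rz":0,"hand":0.1},{"tx":0,"ty":0,"tz":-0.1,"rx":0,"ry":0,"rz":0,"hand":0.1},{"tx":0,"ty":0,"tz":-2,"rx":0,"ry":0,"rz":0,"hand":0.1},{"tx":0,"ty":0,"tz":-5,"rx":0,"ry":0,"rz":0,"hand":0},{"tx":0,"ty":0,"tz":-8,"rx":0,"ry":0,"rz":0,"hand":0},{"tx":0,"ty":0,"tz":-8,"rx":0,"ry":0,"rz":0,"hand":0}]}}

```text
time: 6.7
position: [0.5776, -0.1529, 0.1231]
tool_rot: [0.999, -0.038, 0.003, 0.001]
ft_force: [0.2, 0.4, -0.4]
gripper_width: 0.0426
gripper_force: 0.0
```

```bash
python3 -c "
from h import *
go(.5564,.1442,.12,9.3)
f=np.clip(grab_frame('side')*1.3,0,255).astype(np.uint8)
crop(f,180,170,140,100,5.7,'pl2')"
```

```text
t cm [ -4.36 -29.47   0.24] r deg [  0.1  -0.3 -13.6] at [ 0.5776 -0.1529  0.1231] t 6.7
```

View pics/pl2.png

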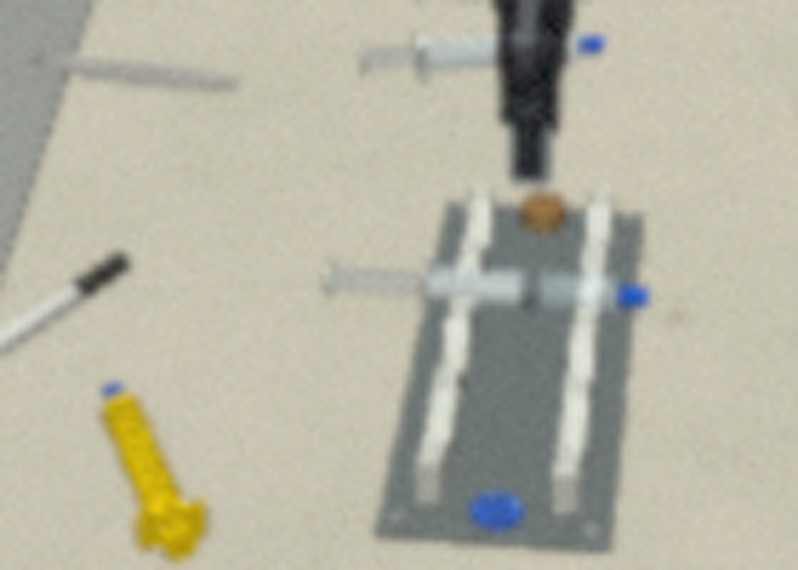

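Syringe c is seated in the second notch from the wooden disc (285 px row). Next is b.

Request:
{"api": "apply_moves", "payload": {"moves": [{"tx":-4.36,"ty":-29.47,"tz":0,"rx":0,"ry":0,"rz":-13.6,"hand":0},{"tx":-4.36,"ty":-29.47,"tz":0,"rx":0,"ry":0,"rz":-13.6,"hand":0},{"tx":-4.36,"ty":-29.47,"tz":0,"rx":0,"ry":0,"rz":-13.6,"hand":0},{"tx":-4.36,"ty":-29.47,"tz":0,"rx":0,"ry":0,"rz":-13.6,"hand":0},{"tx":-4.36,"ty":-29.47,"tz":0,"rx":0,"ry":0,"rz":-13.6,"hand":0},{"tx":-4.36,"ty":-29.47,"tz":0,"rx":0,"ry":0,"rz":-13.6,"hand":0},{"tx":-4.36,"ty":-29.47,"tz":0,"rx":0,"ry":0,"rz":-13.6,"hand":0},{"tx":-4.36,"ty":-29.47,"tz":0,"rx":0,"ry":0,"rz":-13.6,"hand":0},{"tx":-4.36,"ty":-29.47,"tz":0,"rx":0,"ry":0,"rz":-13.6,"hand":0},{"tx":-4.36,"ty":-29.47,"tz":0,"rx":0,"ry":0,"rz":-13.6,"hand":0},{"tx":-4.36,"ty":-29.47,"tz":0,"rx":0,"ry":0,"rz":-13.6,"hand":0}]}}

```text
time: 7.85
position: [0.5549, 0.1438, 0.1188]
tool_rot: [0.997, 0.08, -0.0, 0.0]
ft_force: [0.5, 0.7, 0.4]
gripper_width: 0.0426
gripper_force: 0.0
```

```bash
python3 -c "
from h import *
go(.5564,.1442,.023,9.3)"
```

```text
t cm [ 0.16 -0.02  9.58] r deg [ 0.   0.  -0.1] at [0.5549 0.1438 0.1188] t 7.85
```

Request:
{"api": "apply_moves", "payload": {"moves": [{"tx":0.15,"ty":0,"tz":4,"rx":0,"ry":0,"rz":0,"hand":0},{"tx":0.15,"ty":0,"tz":7,"rx":0,"ry":0,"rz":0,"hand":0},{"tx":0.15,"ty":0,"tz":9,"rx":0,"ry":0,"rz":0,"hand":0},{"tx":0.15,"ty":0,"tz":9.6,"rx":0,"ry":0,"rz":0,"hand":0},{"tx":0.15,"ty":0,"tz":9.6,"rx":0,"ry":0,"rz":0,"hand":0},{"tx":0.15,"ty":0,"tz":9.6,"rx":0,"ry":0,"rz":0,"hand":1},{"tx":0.15,"ty":0,"tz":9.6,"rx":0,"ry":0,"rz":0,"hand":1},{"tx":0.15,"ty":0,"tz":9.6,"rx":0,"ry":0,"rz":0,"hand":1},{"tx":0.15,"ty":0,"tz":9.6,"rx":0,"ry":0,"rz":0,"hand":1},{"tx":0.15,"ty":0,"tz":9.6,"rx":0,"ry":0,"rz":0,"hand":1}]}}

```text
time: 8.85
position: [0.557, 0.145, 0.0244]
tool_rot: [0.997, 0.081, 0.001, -0.0]
ft_force: [-1.8, -2.2, 6.8]
gripper_width: 0.0198
gripper_force: 25.6
```

Request:
{"api": "apply_moves", "payload": {"moves": [{"tx":0,"ty":0,"tz":-1,"rx":0,"ry":0,"rz":0,"hand":1},{"tx":0,"ty":0,"tz":-3,"rx":0,"ry":0,"rz":0,"hand":1},{"tx":0,"ty":0,"tz":-6,"rx":0,"ry":0,"rz":0,"hand":1},{"tx":0,"ty":0,"tz":-9.6,"rx":0,"ry":0,"rz":0,"hand":1},{"tx":0,"ty":0,"tz":-9.6,"rx":0,"ry":0,"rz":0,"hand":1},{"tx":0,"ty":0,"tz":-9.6,"rx":0,"ry":0,"rz":0,"hand":1}]}}

```text
time: 9.45
position: [0.5564, 0.1451, 0.1201]
tool_rot: [0.997, 0.081, 0.001, -0.0]
ft_force: [0.2, 0.2, -1.6]
gripper_width: 0.0199
gripper_force: 25.0
```

```bash
python3 -c "
from h import *
go(.5718,-.2119,.12,-4.3)"
```

```text
t cm [-4.24 35.48 -0.  ] r deg [-0.  -0.1 13.6] at [0.5564 0.1451 0.1201] t 9.45
```

Request:
{"api": "apply_moves", "payload": {"moves": [{"tx":-4.24,"ty":35.5,"tz":0,"rx":0,"ry":0,"rz":13.6,"hand":1},{"tx":-4.24,"ty":35.5,"tz":0,"rx":0,"ry":0,"rz":13.6,"hand":1},{"tx":-4.24,"ty":35.5,"tz":0,"rx":0,"ry":0,"rz":13.6,"hand":1},{"tx":-4.24,"ty":35.5,"tz":0,"rx":0,"ry":0,"rz":13.6,"hand":1},{"tx":-4.24,"ty":35.5,"tz":0,"rx":0,"ry":0,"rz":13.6,"hand":1},{"tx":-4.24,"ty":35.5,"tz":0,"rx":0,"ry":0,"rz":13.6,"hand":1},{"tx":-4.24,"ty":35.5,"tz":0,"rx":0,"ry":0,"rz":13.6,"hand":1},{"tx":-4.24,"ty":35.5,"tz":0,"rx":0,"ry":0,"rz":13.6,"hand":1},{"tx":-4.24,"ty":35.5,"tz":0,"rx":0,"ry":0,"rz":13.6,"hand":1},{"tx":-4.24,"ty":35.5,"tz":0,"rx":0,"ry":0,"rz":13.6,"hand":1},{"tx":-4.24,"ty":35.5,"tz":0,"rx":0,"ry":0,"rz":13.6,"hand":1},{"tx":-4.24,"ty":35.5,"tz":2,"rx":0,"ry":0,"rz":13.6,"hand":1},{"tx":-4.24,"ty":35.5,"tz":4,"rx":0,"ry":0,"rz":13.6,"hand":1},{"tx":-4.24,"ty":35.5,"tz":4,"rx":0,"ry":0,"rz":13.6,"hand":1},{"tx":-4.24,"ty":35.5,"tz":4,"rx":0,"ry":0,"rz":13.6,"hand":1}]}}

```text
time: 10.95
position: [0.5719, -0.2113, 0.0794]
tool_rot: [0.999, -0.037, -0.0, -0.0]
ft_force: [0.4, 0.7, -0.1]
gripper_width: 0.0199
gripper_force: 25.0
```

```bash
python3 -c "
from h import *
go(.5718,-.2119,.041,-4.3)"
```

```text
t cm [-0.    0.06  3.84] r deg [-0.  0.  0.] at [ 0.5719 -0.2113  0.0794] t 10.95
```

Request:
{"api": "apply_moves", "payload": {"moves": [{"tx":0,"ty":0.05,"tz":2,"rx":0,"ry":0,"rz":0,"hand":1},{"tx":0,"ty":0.05,"tz":3.2,"rx":0,"ry":0,"rz":0,"hand":1},{"tx":0,"ty":0.05,"tz":3.6,"rx":0,"ry":0,"rz":0,"hand":1},{"tx":0,"ty":0.05,"tz":3.85,"rx":0,"ry":0,"rz":0,"hand":1},{"tx":0,"ty":0.05,"tz":3.85,"rx":0,"ry":0,"rz":0,"hand":1},{"tx":0,"ty":0.05,"tz":3.85,"rx":0,"ry":0,"rz":0,"hand":1}]}}

```text
time: 11.55
position: [0.5717, -0.2121, 0.0416]
tool_rot: [0.999, -0.038, -0.0, -0.0]
ft_force: [-4.9, 4.8, 5.7]
gripper_width: 0.0197
gripper_force: 25.5
```

In contact; release and rise.

Request:
{"api": "apply_moves", "payload": {"moves": [{"tx":0,"ty":0,"tz":0,"rx":0,"ry":0,"rz":0,"hand":0.1},{"tx":0,"ty":0,"tz":0,"rx":0,"ry":0,"rz":0,"hand":0.1},{"tx":0,"ty":0,"tz":0,"rx":0,"ry":0,"rz":0,"hand":0.1},{"tx":0,"ty":0,"tz":0,"rx":0,"ry":0,"rz":0,"hand":0.1},{"tx":0,"ty":0,"tz":-2,"rx":0,"ry":0,"rz":0,"hand":0.1},{"tx":0,"ty":0,"tz":-5,"rx":0,"ry":0,"rz":0,"hand":0},{"tx":0,"ty":0,"tz":-8,"rx":0,"ry":0,"rz":0,"hand":0},{"tx":0,"ty":0,"tz":-8,"rx":0,"ry":0,"rz":0,"hand":0}]}}

```text
time: 12.35
position: [0.5732, -0.2134, 0.1248]
tool_rot: [0.999, -0.038, 0.003, 0.001]
ft_force: [-0.3, 0.7, 0.4]
gripper_width: 0.0426
gripper_force: 0.0
```

```bash
python3 -c "
from h import *
go(.5516,.2372,.12,-4.5)"
```

```text
t cm [ -5.55 -44.77   0.35] r deg [ 0.1 -0.4  0.2] at [ 0.5732 -0.2134  0.1248] t 12.35
```

Request:
{"api": "apply_moves", "payload": {"moves": [{"tx":-5.4,"ty":-44.9,"tz":0,"rx":0,"ry":0,"rz":0.2,"hand":0},{"tx":-5.4,"ty":-44.9,"tz":0,"rx":0,"ry":0,"rz":0.2,"hand":0},{"tx":-5.4,"ty":-44.9,"tz":0,"rx":0,"ry":0,"rz":0.2,"hand":0},{"tx":-5.4,"ty":-44.9,"tz":0,"rx":0,"ry":0,"rz":0.2,"hand":0},{"tx":-5.4,"ty":-44.9,"tz":0,"rx":0,"ry":0,"rz":0.2,"hand":0},{"tx":-5.4,"ty":-44.9,"tz":0,"rx":0,"ry":0,"rz":0.2,"hand":0},{"tx":-5.4,"ty":-44.9,"tz":0,"rx":0,"ry":0,"rz":0.2,"hand":0},{"tx":-5.4,"ty":-44.9,"tz":0,"rx":0,"ry":0,"rz":0.2,"hand":0},{"tx":-5.4,"ty":-44.9,"tz":0,"rx":0,"ry":0,"rz":0.2,"hand":0},{"tx":-5.4,"ty":-44.9,"tz":0,"rx":0,"ry":0,"rz":0.2,"hand":0},{"tx":-5.4,"ty":-44.9,"tz":0,"rx":0,"ry":0,"rz":0.2,"hand":0},{"tx":-5.4,"ty":-44.9,"tz":0,"rx":0,"ry":0,"rz":0.2,"hand":0},{"tx":-5.4,"ty":-44.9,"tz":0,"rx":0,"ry":0,"rz":0.2,"hand":0},{"tx":-5.4,"ty":-44.9,"tz":0,"rx":0,"ry":0,"rz":0.2,"hand":0}]}}

```text
time: 13.75
position: [0.5519, 0.238, 0.1205]
tool_rot: [0.999, -0.04, 0.0, -0.0]
ft_force: [0.3, -0.9, -1.1]
gripper_width: 0.0427
gripper_force: 0.0
```

```bash
python3 -c "
from h import *
go(.5516,.2372,.023,-4.5)
f=np.clip(grab_frame('side')*1.3,0,255).astype(np.uint8)
crop(f,180,120,140,140,4.2,'pl3')"
```

```text
t cm [-0.02  0.09  9.75] r deg [-0.  -0.  -0.1] at [0.5519 0.238  0.1205] t 13.75
```

View pics/pl3.png

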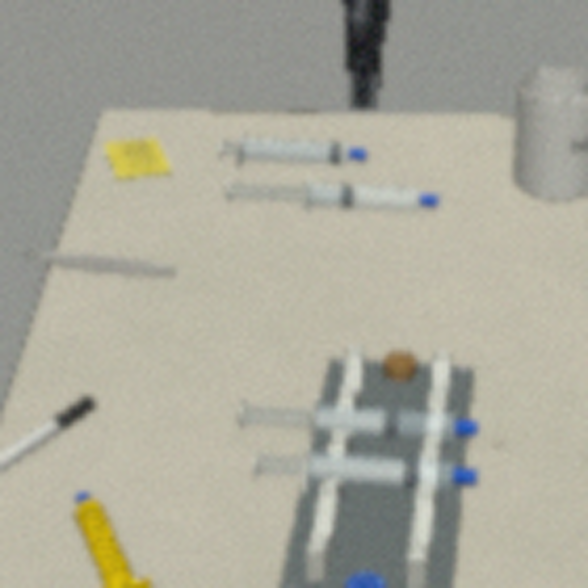

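b (row 468) and c (row 420) are seated in adjacent notches with their plungers unchanged. d lies undisturbed at (228–438, 195). Next I grasp d.

Request:
{"api": "apply_moves", "payload": {"moves": [{"tx":0,"ty":0.05,"tz":4,"rx":0,"ry":0,"rz":0,"hand":0},{"tx":0,"ty":0.05,"tz":7,"rx":0,"ry":0,"rz":0,"hand":0},{"tx":0,"ty":0.05,"tz":9,"rx":0,"ry":0,"rz":0,"hand":0},{"tx":0,"ty":0.05,"tz":9.7,"rx":0,"ry":0,"rz":0,"hand":0},{"tx":0,"ty":0.05,"tz":9.7,"rx":0,"ry":0,"rz":0,"hand":0},{"tx":0,"ty":0.05,"tz":9.7,"rx":0,"ry":0,"rz":0,"hand":1},{"tx":0,"ty":0.05,"tz":9.7,"rx":0,"ry":0,"rz":0,"hand":1},{"tx":0,"ty":0.05,"tz":9.7,"rx":0,"ry":0,"rz":0,"hand":1},{"tx":0,"ty":0.05,"tz":9.7,"rx":0,"ry":0,"rz":0,"hand":1},{"tx":0,"ty":0.05,"tz":9.7,"rx":0,"ry":0,"rz":0,"hand":1}]}}

```text
time: 14.8
position: [0.5522, 0.2388, 0.025]
tool_rot: [0.999, -0.039, 0.001, -0.0]
ft_force: [-1.1, -1.3, 6.9]
gripper_width: 0.0197
gripper_force: 25.6
```

Request:
{"api": "apply_moves", "payload": {"moves": [{"tx":0,"ty":0,"tz":-1,"rx":0,"ry":0,"rz":0,"hand":1},{"tx":0,"ty":0,"tz":-3,"rx":0,"ry":0,"rz":0,"hand":1},{"tx":0,"ty":0,"tz":-6,"rx":0,"ry":0,"rz":0,"hand":1},{"tx":0,"ty":0,"tz":-9.6,"rx":0,"ry":0,"rz":0,"hand":1},{"tx":0,"ty":0,"tz":-9.6,"rx":0,"ry":0,"rz":0,"hand":1},{"tx":0,"ty":0,"tz":-9.6,"rx":0,"ry":0,"rz":0,"hand":1}]}}

```text
time: 15.4
position: [0.5517, 0.2388, 0.1206]
tool_rot: [0.999, -0.039, 0.001, -0.0]
ft_force: [0.0, -0.5, -0.4]
gripper_width: 0.0195
gripper_force: 24.9
```

```bash
python3 -c "
from h import *
go(.5808,-.0923,.12,-4.3)"
```

```text
t cm [ 5.51 32.78  0.04] r deg [-0.  -0.1 -0.2] at [0.5517 0.2388 0.1206] t 15.4
```

Request:
{"api": "apply_moves", "payload": {"moves": [{"tx":5.5,"ty":32.75,"tz":0,"rx":0,"ry":0,"rz":-0.2,"hand":1},{"tx":5.5,"ty":32.75,"tz":0,"rx":0,"ry":0,"rz":-0.2,"hand":1},{"tx":5.5,"ty":32.75,"tz":0,"rx":0,"ry":0,"rz":-0.2,"hand":1},{"tx":5.5,"ty":32.75,"tz":0,"rx":0,"ry":0,"rz":-0.2,"hand":1},{"tx":5.5,"ty":32.75,"tz":0,"rx":0,"ry":0,"rz":-0.2,"hand":1},{"tx":5.5,"ty":32.75,"tz":0,"rx":0,"ry":0,"rz":-0.2,"hand":1},{"tx":5.5,"ty":32.75,"tz":0,"rx":0,"ry":0,"rz":-0.2,"hand":1},{"tx":5.5,"ty":32.75,"tz":0,"rx":0,"ry":0,"rz":-0.2,"hand":1},{"tx":5.5,"ty":32.75,"tz":0,"rx":0,"ry":0,"rz":-0.2,"hand":1},{"tx":5.5,"ty":32.75,"tz":0,"rx":0,"ry":0,"rz":-0.2,"hand":1},{"tx":5.5,"ty":32.75,"tz":0,"rx":0,"ry":0,"rz":-0.2,"hand":1},{"tx":5.5,"ty":32.75,"tz":2,"rx":0,"ry":0,"rz":-0.2,"hand":1},{"tx":5.5,"ty":32.75,"tz":4,"rx":0,"ry":0,"rz":-0.2,"hand":1},{"tx":5.5,"ty":32.75,"tz":4,"rx":0,"ry":0,"rz":-0.2,"hand":1},{"tx":5.5,"ty":32.75,"tz":4,"rx":0,"ry":0,"rz":-0.2,"hand":1}]}}

```text
time: 16.9
position: [0.5807, -0.0916, 0.0799]
tool_rot: [0.999, -0.037, -0.0, -0.0]
ft_force: [0.2, -0.5, -0.2]
gripper_width: 0.0196
gripper_force: 25.0
```

```bash
python3 -c "
from h import *
go(.5808,-.0923,.041,-4.3)"
```

```text
t cm [0.02 0.07 3.89] r deg [-0.  0.  0.] at [ 0.5807 -0.0916  0.0799] t 16.9
```

Request:
{"api": "apply_moves", "payload": {"moves": [{"tx":0,"ty":0.05,"tz":2,"rx":0,"ry":0,"rz":0,"hand":1},{"tx":0,"ty":0.05,"tz":3.2,"rx":0,"ry":0,"rz":0,"hand":1},{"tx":0,"ty":0.05,"tz":3.6,"rx":0,"ry":0,"rz":0,"hand":1},{"tx":0,"ty":0.05,"tz":3.85,"rx":0,"ry":0,"rz":0,"hand":1},{"tx":0,"ty":0.05,"tz":3.85,"rx":0,"ry":0,"rz":0,"hand":1},{"tx":0,"ty":0.05,"tz":3.85,"rx":0,"ry":0,"rz":0,"hand":1}]}}

```text
time: 17.5
position: [0.5806, -0.0922, 0.0419]
tool_rot: [0.999, -0.038, 0.0, -0.0]
ft_force: [-3.2, 5.1, 2.4]
gripper_width: 0.0196
gripper_force: 25.2
```

Request:
{"api": "apply_moves", "payload": {"moves": [{"tx":0,"ty":0,"tz":0,"rx":0,"ry":0,"rz":0,"hand":0.1},{"tx":0,"ty":0,"tz":0,"rx":0,"ry":0,"rz":0,"hand":0.1},{"tx":0,"ty":0,"tz":0,"rx":0,"ry":0,"rz":0,"hand":0.1},{"tx":0,"ty":0,"tz":0,"rx":0,"ry":0,"rz":0,"hand":0.1},{"tx":0,"ty":0,"tz":-2,"rx":0,"ry":0,"rz":0,"hand":0.1},{"tx":0,"ty":0,"tz":-5,"rx":0,"ry":0,"rz":0,"hand":0},{"tx":0,"ty":0,"tz":-8,"rx":0,"ry":0,"rz":0,"hand":0},{"tx":0,"ty":0,"tz":-8,"rx":0,"ry":0,"rz":0,"hand":0},{"tx":0,"ty":0,"tz":-8,"rx":0,"ry":0,"rz":0,"hand":0}]}}

```text
time: 18.4
position: [0.5806, -0.0928, 0.1213]
tool_rot: [0.999, -0.038, 0.0, 0.0]
ft_force: [-0.2, 0.7, -0.5]
gripper_width: 0.0426
gripper_force: 0.0
```

```bash
python3 -c "
from h import *
go(.4876,.3293,.12,-4.6)"
```

```text
t cm [-12.46 -41.38   0.11] r deg [ 0.  -0.1  0.3] at [ 0.5806 -0.0928  0.1213] t 18.4
```

Request:
{"api": "apply_moves", "payload": {"moves": [{"tx":-12.45,"ty":-41.4,"tz":0,"rx":0,"ry":0,"rz":0.3,"hand":0},{"tx":-12.45,"ty":-41.4,"tz":0,"rx":0,"ry":0,"rz":0.3,"hand":0},{"tx":-12.45,"ty":-41.4,"tz":0,"rx":0,"ry":0,"rz":0.3,"hand":0},{"tx":-12.45,"ty":-41.4,"tz":0,"rx":0,"ry":0,"rz":0.3,"hand":0},{"tx":-12.45,"ty":-41.4,"tz":0,"rx":0,"ry":0,"rz":0.3,"hand":0},{"tx":-12.45,"ty":-41.4,"tz":0,"rx":0,"ry":0,"rz":0.3,"hand":0},{"tx":-12.45,"ty":-41.4,"tz":0,"rx":0,"ry":0,"rz":0.3,"hand":0},{"tx":-12.45,"ty":-41.4,"tz":0,"rx":0,"ry":0,"rz":0.3,"hand":0},{"tx":-12.45,"ty":-41.4,"tz":0,"rx":0,"ry":0,"rz":0.3,"hand":0},{"tx":-12.45,"ty":-41.4,"tz":0,"rx":0,"ry":0,"rz":0.3,"hand":0},{"tx":-12.45,"ty":-41.4,"tz":0,"rx":0,"ry":0,"rz":0.3,"hand":0},{"tx":-12.45,"ty":-41.4,"tz":0,"rx":0,"ry":0,"rz":0.3,"hand":0},{"tx":-12.45,"ty":-41.4,"tz":0,"rx":0,"ry":0,"rz":0.3,"hand":0},{"tx":-12.45,"ty":-41.4,"tz":0,"rx":0,"ry":0,"rz":0.3,"hand":0}]}}

```text
time: 19.8
position: [0.4879, 0.3287, 0.1209]
tool_rot: [0.999, -0.041, -0.0, 0.0]
ft_force: [0.2, -0.9, 0.5]
gripper_width: 0.0427
gripper_force: 0.0
```

```bash
python3 -c "
from h import *
go(.4876,.3293,.023,-4.6)"
```

```text
t cm [-0.04 -0.06  9.79] r deg [ 0.   0.  -0.1] at [0.4879 0.3287 0.1209] t 19.8
```

Request:
{"api": "apply_moves", "payload": {"moves": [{"tx":0,"ty":0,"tz":4,"rx":0,"ry":0,"rz":0,"hand":0},{"tx":0,"ty":0,"tz":7,"rx":0,"ry":0,"rz":0,"hand":0},{"tx":0,"ty":0,"tz":9,"rx":0,"ry":0,"rz":0,"hand":0},{"tx":0,"ty":0,"tz":9.75,"rx":0,"ry":0,"rz":0,"hand":0},{"tx":0,"ty":0,"tz":9.75,"rx":0,"ry":0,"rz":0,"hand":0},{"tx":0,"ty":0,"tz":9.75,"rx":0,"ry":0,"rz":0,"hand":1},{"tx":0,"ty":0,"tz":9.75,"rx":0,"ry":0,"rz":0,"hand":1},{"tx":0,"ty":0,"tz":9.75,"rx":0,"ry":0,"rz":0,"hand":1},{"tx":0,"ty":0,"tz":9.75,"rx":0,"ry":0,"rz":0,"hand":1},{"tx":0,"ty":0,"tz":9.75,"rx":0,"ry":0,"rz":0,"hand":1}]}}

```text
time: 20.8
position: [0.4883, 0.3299, 0.0249]
tool_rot: [0.999, -0.04, 0.001, -0.001]
ft_force: [-0.5, -1.5, 7.6]
gripper_width: 0.0197
gripper_force: 25.3
```

Request:
{"api": "apply_moves", "payload": {"moves": [{"tx":0,"ty":0,"tz":-1,"rx":0,"ry":0,"rz":0,"hand":1},{"tx":0,"ty":0,"tz":-3,"rx":0,"ry":0,"rz":0,"hand":1},{"tx":0,"ty":0,"tz":-6,"rx":0,"ry":0,"rz":0,"hand":1},{"tx":0,"ty":0,"tz":-9.6,"rx":0,"ry":0,"rz":0,"hand":1},{"tx":0,"ty":0,"tz":-9.6,"rx":0,"ry":0,"rz":0,"hand":1},{"tx":0,"ty":0,"tz":-9.6,"rx":0,"ry":0,"rz":0,"hand":1}]}}

```text
time: 21.4
position: [0.4877, 0.3296, 0.1206]
tool_rot: [0.999, -0.04, 0.001, -0.0]
ft_force: [0.5, -0.2, -1.1]
gripper_width: 0.0197
gripper_force: 24.6
```

```bash
python3 -c "
from h import *
go(.5673,-.2717,.12,-4.3)"
```

```text
t cm [1.278e+01 5.930e+01 1.000e-02] r deg [-0.1 -0.1 -0.3] at [0.4877 0.3296 0.1206] t 21.4
```

Request:
{"api": "apply_moves", "payload": {"moves": [{"tx":12.8,"ty":59.3,"tz":0,"rx":0,"ry":0,"rz":-0.3,"hand":1},{"tx":12.8,"ty":59.3,"tz":0,"rx":0,"ry":0,"rz":-0.3,"hand":1},{"tx":12.8,"ty":59.3,"tz":0,"rx":0,"ry":0,"rz":-0.3,"hand":1},{"tx":12.8,"ty":59.3,"tz":0,"rx":0,"ry":0,"rz":-0.3,"hand":1},{"tx":12.8,"ty":59.3,"tz":0,"rx":0,"ry":0,"rz":-0.3,"hand":1},{"tx":12.8,"ty":59.3,"tz":0,"rx":0,"ry":0,"rz":-0.3,"hand":1},{"tx":12.8,"ty":59.3,"tz":0,"rx":0,"ry":0,"rz":-0.3,"hand":1},{"tx":12.8,"ty":59.3,"tz":0,"rx":0,"ry":0,"rz":-0.3,"hand":1},{"tx":12.8,"ty":59.3,"tz":0,"rx":0,"ry":0,"rz":-0.3,"hand":1},{"tx":12.8,"ty":59.3,"tz":0,"rx":0,"ry":0,"rz":-0.3,"hand":1},{"tx":12.8,"ty":59.3,"tz":0,"rx":0,"ry":0,"rz":-0.3,"hand":1},{"tx":12.8,"ty":59.3,"tz":0,"rx":0,"ry":0,"rz":-0.3,"hand":1},{"tx":12.8,"ty":59.3,"tz":0,"rx":0,"ry":0,"rz":-0.3,"hand":1},{"tx":12.8,"ty":59.3,"tz":0,"rx":0,"ry":0,"rz":-0.3,"hand":1},{"tx":12.8,"ty":59.3,"tz":0,"rx":0,"ry":0,"rz":-0.3,"hand":1},{"tx":12.8,"ty":59.3,"tz":0,"rx":0,"ry":0,"rz":-0.3,"hand":1},{"tx":12.8,"ty":59.3,"tz":2,"rx":0,"ry":0,"rz":-0.3,"hand":1},{"tx":12.8,"ty":59.3,"tz":4,"rx":0,"ry":0,"rz":-0.3,"hand":1},{"tx":12.8,"ty":59.3,"tz":4,"rx":0,"ry":0,"rz":-0.3,"hand":1},{"tx":12.8,"ty":59.3,"tz":4,"rx":0,"ry":0,"rz":-0.3,"hand":1}]}}

```text
time: 23.4
position: [0.5676, -0.2712, 0.08]
tool_rot: [0.999, -0.037, -0.0, -0.0]
ft_force: [0.3, 0.4, 0.5]
gripper_width: 0.02
gripper_force: 24.7
```

```bash
python3 -c "
from h import *
go(.5673,-.2717,.041,-4.3)"
```

```text
t cm [-0.02  0.06  3.9 ] r deg [-0.  0.  0.] at [ 0.5676 -0.2712  0.08  ] t 23.4
```

Request:
{"api": "apply_moves", "payload": {"moves": [{"tx":0,"ty":0.05,"tz":2,"rx":0,"ry":0,"rz":0,"hand":1},{"tx":0,"ty":0.05,"tz":3.2,"rx":0,"ry":0,"rz":0,"hand":1},{"tx":0,"ty":0.05,"tz":3.6,"rx":0,"ry":0,"rz":0,"hand":1},{"tx":0,"ty":0.05,"tz":3.85,"rx":0,"ry":0,"rz":0,"hand":1},{"tx":0,"ty":0.05,"tz":3.85,"rx":0,"ry":0,"rz":0,"hand":1},{"tx":0,"ty":0.05,"tz":3.85,"rx":0,"ry":0,"rz":0,"hand":1}]}}

```text
time: 24.0
position: [0.5674, -0.2719, 0.0421]
tool_rot: [0.999, -0.038, -0.0, -0.0]
ft_force: [-4.6, 5.9, 5.7]
gripper_width: 0.02
gripper_force: 25.1
```

Request:
{"api": "apply_moves", "payload": {"moves": [{"tx":0,"ty":0,"tz":0,"rx":0,"ry":0,"rz":0,"hand":0.1},{"tx":0,"ty":0,"tz":0,"rx":0,"ry":0,"rz":0,"hand":0.1},{"tx":0,"ty":0,"tz":0,"rx":0,"ry":0,"rz":0,"hand":0.1},{"tx":0,"ty":0,"tz":0,"rx":0,"ry":0,"rz":0,"hand":0.1},{"tx":0,"ty":0,"tz":-2,"rx":0,"ry":0,"rz":0,"hand":0.1},{"tx":0,"ty":0,"tz":-5,"rx":0,"ry":0,"rz":0,"hand":0},{"tx":0,"ty":0,"tz":-10,"rx":0,"ry":0,"rz":0,"hand":0},{"tx":0,"ty":0,"tz":-15,"rx":0,"ry":0,"rz":0,"hand":0},{"tx":-15,"ty":10,"tz":-15,"rx":0,"ry":0,"rz":0,"hand":0},{"tx":-25,"ty":10,"tz":-15,"rx":0,"ry":0,"rz":0,"hand":0},{"tx":-25,"ty":10,"tz":-15,"rx":0,"ry":0,"rz":0,"hand":0},{"tx":-25,"ty":10,"tz":-15,"rx":0,"ry":0,"rz":0,"hand":0},{"tx":-25,"ty":10,"tz":-15,"rx":0,"ry":0,"rz":0,"hand":0},{"tx":-25,"ty":10,"tz":-15,"rx":0,"ry":0,"rz":0,"hand":0},{"tx":-25,"ty":10,"tz":-15,"rx":0,"ry":0,"rz":0,"hand":0}]}}

```text
time: 25.5
position: [0.3084, -0.354, 0.1914]
tool_rot: [0.999, -0.039, 0.0, 0.0]
ft_force: [0.7, -0.3, -0.4]
gripper_width: 0.043
gripper_force: 0.0
```

```bash
python3 -c "
from h import *
f=np.clip(grab_frame('side')*1.3,0,255).astype(np.uint8)
crop(f,190,180,130,100,6,'fs')
f=np.clip(grab_frame('top')*1.3,0,255).astype(np.uint8)
crop(f,262,110,128,95,6,'ft')"
```

```text
(no output)
```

View pics/fs.png

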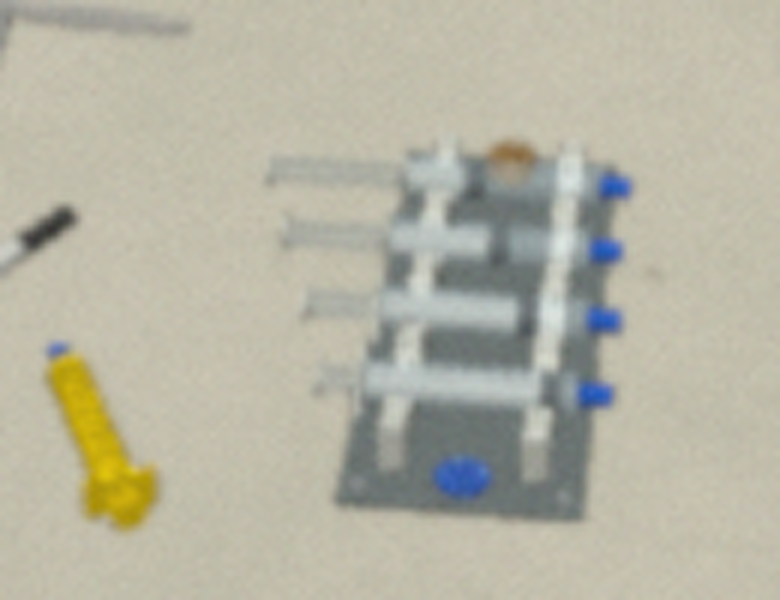

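View pics/ft.png

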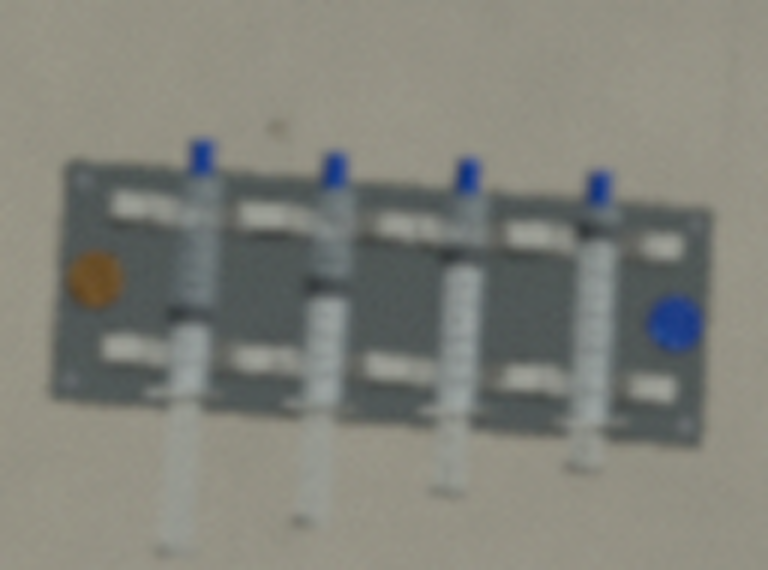

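All four syringes are seated and centred, caps away from the robot (top view (202,158), (335,170), (468,177), (599,188)). Their plungers step from farthest out at the wooden disc to home at the blue disc.

```bash
python3 -c "
from workcell import arm
print(arm.job_done())"
```

```text
the job is handed in; nothing more can be done
None
```

Done: the four syringes lie in the rack in plunger order, a, b, c, d from the blue disc to the wooden disc, with plungers towards the robot and their settings unchanged as far as the final pictures show, and the job was handed in at about 26 s.

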